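# Clamp a board pallet upright in a cam-locked holder

## Task

Clamp the board pallet upright in the bench holder. Flip the holder's cam lever over to its far stop to free the jaw, pull the jaw fully open, and take the pallet from its slanted rest and stand it on its long thin edge in the middle of the slot, bare back towards the tall backrest. Then push the jaw home so the pallet is held flush against the backrest, flip the lever fully back to lock, and let go; leave the other things on the bench where they are.

Things in the scene. Friction and masses are not known exactly. Their poses are not given: they have to be found in the camera images.
- holder: Fixed bench holder, base plate 12 mm thick. Origin on the bench under the middle of the backrest's clamping face: x along the slot, +y from the slot into the backrest, z up. Backrest 120 mm wide, y 0 to 10, 87 mm high. Slot at y < 0, its floor 12 mm above the bench. Base plate x -65 to 65, y +30 to -280. Lever cheeks (56 mm wide, 54 high) at y -99 to -141; jaw handle beyond them.
- jaw (a joint): Holder's sliding jaw, m, 0 to 0.05, grows as it is pulled from the backrest (holder -y). Slot width is 10 mm + this: 60 mm fully open; about 0.009 when shut on the 19 mm thick pallet. Jaw face 100 mm wide, top 29.5 mm above the bench. Lever freed: slides with about 3 N, stays where left. Locked: held against about 35 N.
- jaw_handle (a point): On the jaw's upright black handle, 60 mm above the bench, 205 mm behind the jaw's face; the handle is 20 mm wide along holder x, 34 mm along holder y, its top 77 mm above the bench. Axes as the holder's. Grip from above across the 20 mm.
- lever (a joint): Cam lever, rad. 0 = locked: points along holder -x, 20 degrees above level. Grows as it swings up and over: 1.22 upright; stop at 1.92, leaning to holder +x, 50 degrees above level. The jaw is free from about 1 on. Stays where left; takes about 8 N at the grip.
- lever_grip (a point): Middle of the lever's black grip, 85 mm from the pivot. The grip is 58 mm long along the lever, 16 mm wide along holder y (the hinge axis) and 20 mm deep; a 10 mm wide steel arm joins it to the pivot.
- lever_pivot (a point): On the lever's hinge axis (along holder y), 39 mm above the bench, at holder x = 0, y = -120 mm.
- rest: Fixed slanted rest, base plate 160 x 140 mm, two sloped ribs 58 mm either side of the middle, a lip at their foot. Origin on the bench under the pallet's lower back edge (35 mm up). x along the pallet's long edge; the pallet leans 30 degrees from vertical, top edge towards +y. The ribs end 106 mm up the slope: the upper 49 mm of the pallet is clear on both faces.
- pallet_center (a point): Centre of the loose board pallet, a flat metal tray 155 mm (its x) x 200 mm (y) x 19 mm thick (z), about 0.35 kg. z points out of the board side; the back is bare and flat. Rim, cross-bars and boards make it a solid 19 mm plate to grip. On the rest x points up the slope and y is level. Grip across the thickness at the middle of the upper long edge.
- pallet_back (a point): Middle of the pallet's bare flat back, 9.5 mm behind point pallet_center; same axes.
- weight: Brass-coloured weight, 40 x 58 mm high, bystander behind the holder; leave it. Origin under its middle.
- swab_tub: White tub of swabs, 58 mm across, 76 mm high, bystander behind the work; leave it. Origin under its middle.
- bin3: Small blue open parts bin, 84 x 58 x 38 mm, bystander at the left front; leave it. Origin under its middle.

How it is judged:
On the way, in this order (a step that is already met when the one before it is completed fails the run):
1. the lever is flipped over to free the jaw (value of joint lever above 1.5 rad), for 0.1 s.
2. the jaw is pulled fully open (value of joint jaw above 0.043 m), for 0.1 s.
3. the pallet stands upright on its long edge in the open slot, back towards the backrest (angle between pallet_center's own z axis and vertical between 1.47 and 1.67 rad and x of pallet_back in the frame of holder between -0.03 and 0.03 m and z of pallet_center in the frame of holder between 0.085 and 0.0945 m and y of pallet_back in the frame of holder between -0.043 and 0.003 m and value of joint jaw above 0.03 m), for 0.2 s.
4. the jaw is pushed home against the pallet (value of joint jaw below 0.0125 m and value of joint lever above 1.2 rad and angle between pallet_center's own z axis and vertical between 1.47 and 1.67 rad and x of pallet_back in the frame of holder between -0.03 and 0.03 m and z of pallet_center in the frame of holder between 0.085 and 0.0945 m), for 0.1 s.
5. the lever is flipped back to lock (value of joint lever below 0.3 rad and value of joint jaw below 0.0125 m and angle between pallet_center's own z axis and vertical between 1.47 and 1.67 rad and x of pallet_back in the frame of holder between -0.03 and 0.03 m and z of pallet_center in the frame of holder between 0.085 and 0.0945 m), for 0.2 s.
At the end, for the whole second after the job is handed in: The pallet stands still on its long edge on the holder's base, upright and parallel to the backrest within 6 degrees, within 30 mm of the slot's middle, its bare back within 4 mm of the backrest; jaw shut on it (joint jaw 0.006 to 0.0125), lever locked (below 0.3) (all of step 5 and y of pallet_back in the frame of holder between -0.004 and 0.002 m and value of joint jaw above 0.006 m and angle between the y axis of pallet_center and the x axis of holder, either way round below 0.1 rad and linear speed of pallet below 0.02 m/s); the robot touches nothing.
It fails at once if the weight, the swab tub or the bin is pushed more than 40 mm (distance of any of weight, swab_tub, bin3 from where it was at the start of the episode above 0.04 m).
It also fails if it takes over 72 s, if anything falls off the work surface, if the arm or the gripper's body presses on something with over 40 N, if the wrist force passes 120 N, or if a joint passes its speed limit or range.

## Robot

A 6-joint arm with a two-finger parallel gripper is mounted at the origin on a cart in front of the work surface, level with it; the furniture and walls round the work are solid. World frame = base frame: x ahead of the robot, y to its left, z up, the work surface at z = 0. Lengths are in m, angles in rad, forces in N, time in s.
With the tool pointing down it reaches from about 0.35 to 0.975 m from the base axis. Payload 7.1 kg.
Tool frame: the origin (TCP) lies at the very end of the fingers, on their centre line; the grasp point (between the pads) lies 19 mm behind it; x points along the fingers, y is the direction in which the jaws open and shut, and the axes are right-handed (so a half turn about x gives the same grasp; the last joint's range is limited). The gripper opens to 88 mm and grips with 3 to 60 N. Pads are 20 mm wide; open, the fingers measure 115 mm over their backs; the gripper's body (75 mm by 178 mm) begins 61 mm behind the grasp point.
Start: joints at [1.229, 0.423, 1.63, -0, 1.089, -0.019], TCP at [0.198, 0.593, 0.223] pointing down, gripper open.
Joint ranges: [-3, 3], [-0.9, 2.11], [0.09, 2.58], [-1.31, 4.45], [0.11, 2.69], [-2.54, 2.54]. Speed limits (rad/s): [2.39, 2.39, 3.01, 3.14, 3.14, 3.14].

## Interface

Orientations are given as a rotation vector (axis times angle).
In Python, from rig import read_state, camera, camera_model, finish_job gives the robot as it stands. The module is installed in compiled form; this text tells all that it offers.
- The arm moves only by the tool carry_out, never from a script. Its argument "series" is a list of rows, each a list of 5 numbers: the closure, from 0 (fully open) to 1 (shut), then the shift along the tool's x, y, z normalised to -1 to 1, where 1 is 0.04 m, then the turn about the tool's x normalised to -1 to 1, where 1 is 4 degrees. A call has 1 to 10 rows; each row shifts and turns the commanded pose from where the row before left it, along the tool's axes as they then stand; what a row does not reach is not made up. A row lasts 1/10 s, in which the tool goes at most 50 mm and 8.59 degrees, less where a joint would pass 70% of its speed; a pose out of reach is approached as far as the arm can. A call with a number of a shift or a turn outside -1 to 1 is refused whole. A call with a gripper value outside its range is refused whole. The fingers move at their own pace and stop on an object; "newtons" is the grip in N (left out, the last holds). Time passes only in rows, so rows that do not move let the fingers close. It gives the time, the measured TCP pose, the force and the opening at its end, in the units of the state.
- read_state(): the state, without advancing time (a new reading comes with each control period).
- camera(name): name is "scene" or "side" or "wrist"; returns the picture (384x512x3 uint8, red, green, blue); there is no depth.
- camera_model(name): a dict with "camera_matrix" (3x3 intrinsics, pixels), "position" and "rotation" of the camera in the world. Camera axes: x right, y down, z forward; pixel columns grow to the right and rows downward; lengths in m; the calibration is good to about 2 mm. A picture is of the moment at which its call begins: read the wrist's pose just before it. camera_model takes no time and is no camera call; for the wrist camera it gives the pose at the moment of the call.
- finish_job(): hands the job in, once; it reports no verdict.
The state is a dict: "t": time; "q": joint angles; "qd": joint speeds; "joint_torque": joint torques, N m; "position": TCP position; "tcp_rot": TCP orientation; "wrist_force": force on the tool from outside, world axes, zero at the start; "wrist_torque": the same for the moment, N m; "gripper_width": finger opening in m.
Only numpy, scipy, OpenCV 4.12 (cv2) and the standard library are available. Lean on these libraries where they do the work, as an engineer would, in place of code of your own. Each camera call takes 0.05 s, during which the arm holds its last target. There are 200 camera calls.

## Working session

There is one attempt and no reset: what is moved stays moved. The work goes in short steps, Python scripts to look and compute and a tool call to move; the robot and the scene stay as the last step left them, time stands still between calls to the robot, and variables do not carry over. Pictures are saved under pics/ and viewed, about 8 in all and at most 12, crops included, and the job is handed in when it is done.

Besides the shell and the picture viewer there is one more tool, called after ">>>" as name(argument=value, ...) on one line, values as JSON. carry_out: Moves the arm, as the interface text tells. Scaled input: -1 to 1 covers 0.04 m each way for a shift and 4 degrees each way for a turn. Its arguments: {"type":"object","properties":{"series":{"type":"array"},"newtons":{"type":"number"}},"required":["series"]}

```bash
mkdir -p pics; cat > h.py <<'E'
import numpy as np, cv2
from scipy.spatial.transform import Rotation as R
from rig import *
def snap(n,f,crop=None,s=1):
    m=camera_model(n); im=camera(n)[:,:,::-1]
    cv2.imwrite(f'pics/{f}_raw.png',im)
    if crop: im=im[crop[1]:crop[3],crop[0]:crop[2]]
    im=cv2.resize(im,None,fx=s,fy=s,interpolation=cv2.INTER_CUBIC); cv2.imwrite(f'pics/{f}.png',im)
    return m
def rot(m):
    r=np.array(m['rotation']); return r if r.shape==(3,3) else R.from_rotvec(r).as_matrix()
def pix(m,p):
    c=rot(m).T@(np.asarray(p,float)-m['position']); u=np.array(m['camera_matrix'])@c; return u[:2]/u[2]
def ray(m,uv,z):
    d=rot(m)@np.linalg.inv(m['camera_matrix'])@np.array([uv[0],uv[1],1.]); o=np.array(m['position']); return o+d*(z-o[2])/d[2]
E
python3 - <<'E'
from h import *
print(read_state())
for n in ('scene','side'):
    m=snap(n,n+'0',s=1.5); print(n,m)
E
```

```text
{'t': 0.0, 'q': array([ 1.22900569e+00,  4.23809987e-01,  1.63070828e+00, -1.94557511e-05,
        1.08856462e+00, -1.90244006e-02]), 'qd': array([-0.00017682, -0.00032081, -0.00049246,  0.00088855,  0.00049168,
       -0.00026779]), 'joint_torque': array([-1.37613693e-03, -5.44625258e+01, -2.73664784e+01,  6.42876187e-02,
        2.25955714e-02, -1.43821590e-04]), 'position': array([0.19805289, 0.59220277, 0.22191377]), 'tcp_rot': array([ 0.25214464,  1.55616512, -0.25446066]), 'wrist_force': array([ 0.44396957,  0.27502809, -0.35517339]), 'wrist_torque': array([0.03326754, 0.06673382, 0.05371221]), 'gripper_width': 0.08820446893784428}
scene {'camera_matrix': array([[383.22683959,   0.        , 254.03362222],
       [  0.        , 383.22683959, 191.14643478],
       [  0.        ,   0.        ,   1.        ]]), 'position': array([ 0.93080947, -0.34165032,  1.01127627]), 'rotation': array([-2.4626642 , -1.00702218,  0.24345094])}
side {'camera_matrix': array([[359.30815586,   0.        , 254.87809737],
       [  0.        , 359.30815586, 200.19514073],
       [  0.        ,   0.        ,   1.        ]]), 'position': array([0.61074344, 0.75032913, 0.76446907]), 'rotation': array([-0.09371301, -2.86674118,  1.23919988])}
```

View pics/scene0.png

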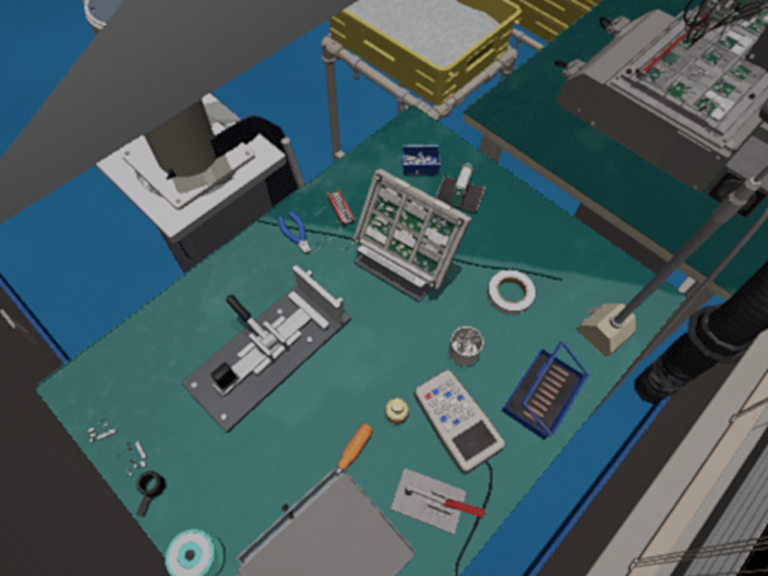

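View pics/side0.png

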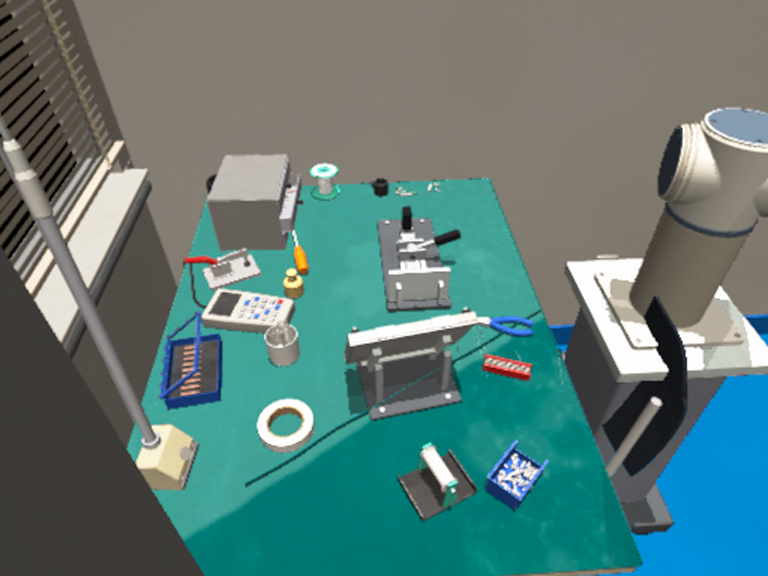

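```bash
python3 - <<'E'
import cv2,numpy as np
a=cv2.imread('pics/scene0_raw.png');b=cv2.imread('pics/side0_raw.png')
f=lambda i,x,y,w,h,s:cv2.resize(i[y:y+h,x:x+w],None,fx=s,fy=s,interpolation=cv2.INTER_CUBIC)
cv2.imwrite('pics/c1.png',np.hstack([f(a,115,170,125,120,4),f(b,240,130,75,120,4)]))
cv2.imwrite('pics/c2.png',np.hstack([f(a,228,105,95,100,4),f(b,220,195,105,100,4)]))
E
```

```text
(no output)
```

View pics/c1.png

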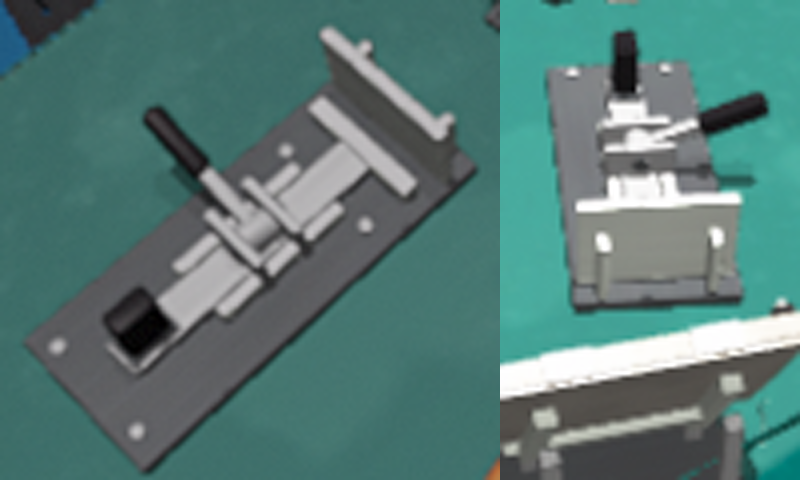

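View pics/c2.png

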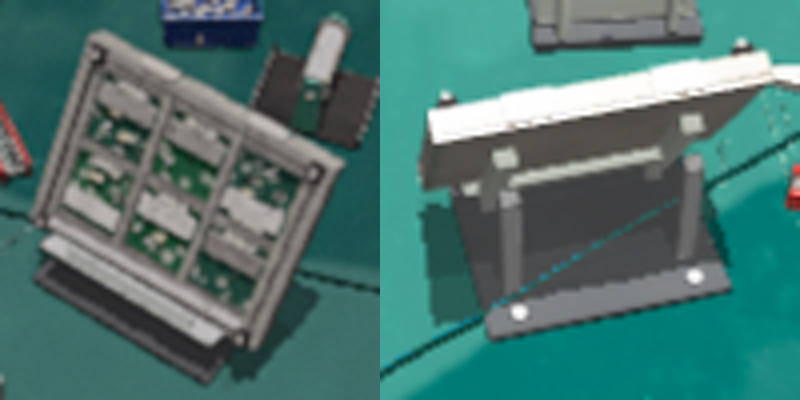

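```bash
cat > fit.py <<'E'
from h import *
from scipy.optimize import least_squares
S=camera_model('scene');D=camera_model('side')
a=lambda x,y:(S,115+x/4,170+y/4); b=lambda x,y:(D,240+(x-500)/4,130+y/4)
H=[((-65,-280,12),a(25,343)),((65,-280,12),a(148,470)),((65,30,12),a(476,170)),((-60,0,87),a(322,36)),((60,0,87),a(440,137)),
((-65,-280,12),b(690,65)),((65,-280,12),b(547,70)),((-65,30,12),b(742,296)),((65,30,12),b(574,302)),((60,10,87),b(578,208)),((-60,10,87),b(741,202))]
a=lambda x,y:(S,228+x/4,105+y/4); b=lambda x,y:(D,220+(x-380)/4,195+y/4)
def pl(x,s,n):
    c,q=np.cos(np.pi/6),.5
    return (x,q*s-c*n,35+c*s+q*n)
P=[(pl(-100,155,19),a(90,45)),(pl(100,155,19),a(330,168)),(pl(-100,155,0),a(102,30)),(pl(100,155,0),a(345,158)),(pl(-100,0,19),a(35,222)),(pl(100,0,19),a(250,347)),
(pl(100,155,19),b(430,112)),(pl(-100,155,19),b(765,52)),(pl(100,155,0),b(437,143)),(pl(-100,155,0),b(772,85))]
def fit(L,x0):
    def w(v,p): return np.r_[v[:2],0]+R.from_euler('z',v[2]).apply(np.array(p)/1000)
    f=lambda v:np.concatenate([pix(c,w(v,p))-[u,y] for p,(c,u,y) in L])
    r=least_squares(f,x0,loss='soft_l1'); print(r.x,np.degrees(r.x[2])); print(r.fun.reshape(-1,2).round(1).tolist()); return r.x
h=fit(H,[.5,.1,0]); p=fit(P,[.5,.35,0])
np.save('fit.npy',[h,p])
E
python3 fit.py
```

```text
[ 0.4954116  -0.05413548  0.01441326] 0.8258191988973683
[[-0.6, -1.3], [-0.8, -0.1], [1.1, -2.3], [-0.4, -1.4], [0.1, -0.2], [-1.1, -1.5], [-0.9, -1.0], [0.2, -0.8], [-0.6, 0.3], [-0.5, 0.3], [-0.4, -0.4]]
[0.54495067 0.12034132 0.17336761] 9.933232487296065
[[-0.5, -3.1], [1.4, -0.3], [-0.2, -0.8], [0.3, 0.2], [-1.5, -1.6], [1.2, 0.3], [-0.7, -0.5], [0.1, -0.6], [-0.8, -0.0], [0.5, -1.1]]
```

```bash
sed -i 's#+x/4,#+x/4-.375,#;s#170+y/4#170+y/4-.375#;s#105+y/4#105+y/4-.375#;s#+(x-500)/4#+(x-500)/4-.375#;s#+(x-380)/4#+(x-380)/4-.375#;s#130+y/4#130+y/4-.375#;s#195+y/4#195+y/4-.375#' fit.py; sed -i 's#(S,228+x/4,#(S,228+x/4-.375,#' fit.py; python3 fit.py
cat >> h.py <<'E'
def hw(p):  # holder mm -> world
    v=np.load('fit.npy')[0]; return np.r_[v[:2],0]+R.from_euler('z',v[2]).apply(np.array(p)/1000)
def plan(wps):
    """wps: (x,y,z, yaw of tool y deg or None, closure, step m). prints rows"""
    s=read_state(); M=R.from_rotvec(s['tcp_rot']).as_matrix(); p=np.array(s['position'])
    print('t',s['t'],'pos',p.round(4),'yaw',np.degrees(np.arctan2(M[1,1],M[0,1])).round(2),'xax',M[:,0].round(3),'F',s['wrist_force'].round(1),'w',s['gripper_width'].round(4),'q',s['q'].round(2))
    for x,y,z,yaw,c,st in wps:
        d=np.array([x,y,z])-p; cur=np.degrees(np.arctan2(M[1,1],M[0,1]))
        t=0 if yaw is None else -((yaw-cur+90)%180-90)
        n=max(1,int(np.ceil(np.linalg.norm(d)/st)),int(np.ceil(abs(t)/4))); rows=[]
        for i in range(n):
            e=np.round(M.T@(d/n)/.04,3); tr=round(t/n/4,3)
            rows.append([c,*(e+0.).tolist(),tr]); M=M@R.from_rotvec([np.radians(tr*4),0,0]).as_matrix()
        p=p+d; print(n,str(rows).replace(' ',''))
E
python3 - <<'E'
from h import *
g=hw((-80,-120,0)); print(g)
hy=np.degrees(np.load('fit.npy')[0][2])
plan([(.42,.25,.23,None,0,.036),(g[0],g[1],.20,90+hy,0,.036)])
E
```

```text
[ 0.4955277  -0.05488513  0.01232629] 0.7062442661044038
[[-0.5, -0.8], [-0.8, 0.4], [1.3, -1.7], [-0.2, -0.8], [0.3, 0.4], [-0.6, -1.3], [-0.4, -0.7], [0.5, -0.5], [-0.3, 0.4], [-0.2, 0.5], [-0.1, -0.2]]
[0.5449949  0.11969038 0.17586021] 10.076048058695172
[[-0.4, -2.5], [1.7, 0.2], [-0.1, -0.3], [0.5, 0.6], [-1.3, -1.0], [1.5, 0.8], [-0.3, -0.3], [0.5, -0.5], [-0.4, 0.2], [0.8, -1.0]]
[ 0.4170129  -0.17586209  0.        ]Traceback (most recent call last):
  File "<stdin>", line 4, in <module>
  File "h.py", line 21, in plan
    print('t',s['t'],'pos',p.round(4),'yaw',np.degrees(np.arctan2(M[1,1],M[0,1])).round(2),'xax',M[:,0].round(3),'F',s['wrist_force'].round(1),'w',s['gripper_width'].round(4),'q',s['q'].round(2))
                                                                                                                                                   ^^^^^^^^^^^^^^^^^^^^^^^^
AttributeError: 'float' object has no attribute 'round'
```

```bash
sed -i "s#s\['gripper_width'\].round(4)#round(s['gripper_width'],4)#" h.py; python3 - <<'E'
from h import *
g=hw((-80,-120,0)); 
hy=np.degrees(np.load('fit.npy')[0][2])
plan([(.42,.25,.23,None,0,.036),(g[0],g[1],.20,90+hy,0,.036)])
E
```

```text
t 0.1 pos [0.1981 0.5923 0.222 ] yaw 71.5 xax [-0.    -0.001 -1.   ] F [-0.2 -0.2  0. ] w 0.088 q [ 1.23  0.42  1.63 -0.    1.09 -0.02]
12 [[0,-0.016,-0.53,0.665,0.0],[0,-0.016,-0.53,0.665,0.0],[0,-0.016,-0.53,0.665,0.0],[0,-0.016,-0.53,0.665,0.0],[0,-0.016,-0.53,0.665,0.0],[0,-0.016,-0.53,0.665,0.0],[0,-0.016,-0.53,0.665,0.0],[0,-0.016,-0.53,0.665,0.0],[0,-0.016,-0.53,0.665,0.0],[0,-0.016,-0.53,0.665,0.0],[0,-0.016,-0.53,0.665,0.0],[0,-0.016,-0.53,0.665,0.0]]
12 [[0,0.064,-0.843,0.276,np.float64(-0.4)],[0,0.064,-0.851,0.252,np.float64(-0.4)],[0,0.064,-0.857,0.228,np.float64(-0.4)],[0,0.064,-0.863,0.204,np.float64(-0.4)],[0,0.064,-0.869,0.18,np.float64(-0.4)],[0,0.064,-0.873,0.156,np.float64(-0.4)],[0,0.064,-0.877,0.131,np.float64(-0.4)],[0,0.064,-0.881,0.107,np.float64(-0.4)],[0,0.064,-0.883,0.082,np.float64(-0.4)],[0,0.064,-0.885,0.057,np.float64(-0.4)],[0,0.064,-0.887,0.032,np.float64(-0.4)],[0,0.064,-0.887,0.008,np.float64(-0.4)]]
```

>>> carry_out(series=[[0,-0.02,-0.53,0.665,0],[0,-0.02,-0.53,0.665,0],[0,-0.02,-0.53,0.665,0],[0,-0.02,-0.53,0.665,0],[0,-0.02,-0.53,0.665,0],[0,-0.02,-0.53,0.665,0],[0,-0.02,-0.53,0.665,0],[0,-0.02,-0.53,0.665,0],[0,-0.02,-0.53,0.665,0],[0,-0.02,-0.53,0.665,0]])

```text
t: 1.1
position: [0.3836, 0.3059, 0.2305]
tcp_rot: [0.253, 1.556, -0.254]
wrist_force: [0.6, 1.0, 1.2]
gripper_width: 0.088
```

>>> carry_out(series=[[0,0,-0.53,0.665,-0.8],[0,0,-0.53,0.665,-0.8],[0,0,-0.84,0.2,-0.8],[0,0,-0.86,0.15,-0.8],[0,0,-0.87,0.1,-0.8],[0,0,-0.89,0.05,-0.8],[0,0,-0.89,0,0],[0,0,-0.89,0,0],[0,0,-0.89,0,0],[0,0,-0.89,0,0]])

```text
t: 2.1
position: [0.4255, -0.0326, 0.2306]
tcp_rot: [-0.01, 1.571, 0.01]
wrist_force: [-0.4, 0.3, 0.1]
gripper_width: 0.0877
```

```bash
python3 - <<'E'
from h import *
g=hw((-80,-120,0)); 
hy=np.degrees(np.load('fit.npy')[0][2])
plan([(g[0],g[1],.17,90+hy,0,.036)])
E
```

```text
t 2.1 pos [ 0.4255 -0.0326  0.2306] yaw 90.71 xax [-0.  0. -1.] F [-0.4  0.3  0.1] w 0.0877 q [-0.1   0.11  2.04  0.    0.99 -1.69]
5 [[0,0.303,-0.716,-0.051,np.float64(0.0)],[0,0.303,-0.716,-0.051,np.float64(0.0)],[0,0.303,-0.716,-0.051,np.float64(0.0)],[0,0.303,-0.716,-0.051,np.float64(0.0)],[0,0.303,-0.716,-0.051,np.float64(0.0)]]
```

>>> carry_out(series=[[0,0.2,-0.72,-0.05,0],[0,0.2,-0.72,-0.05,0],[0,0.2,-0.72,-0.05,0],[0,0.2,-0.72,-0.05,0],[0,0.2,-0.72,-0.05,0],[0,0,0,0,0]])

```text
t: 2.7
position: [0.4171, -0.1775, 0.1898]
tcp_rot: [-0.007, 1.572, 0.007]
wrist_force: [-0.8, 0.4, -0.4]
gripper_width: 0.0876
```

```bash
python3 - <<'E'
from h import *
m=snap('wrist','w1',s=1.5); print(m); s=read_state(); print(s['position'])
for n,p in dict(pivot=(0,-120,39),grip=(-80,-120,68),cheek=(-28,-99,54),cheek2=(-28,-141,54),handle=(0,-215,77),b1=(-60,0,87),c1=(-65,-280,12)).items(): print(n,(pix(m,hw(p))*1.5).round())
E
```

```text
{'camera_matrix': array([[281.07322973,   0.        , 258.96798706],
       [  0.        , 281.07322973, 191.93688112],
       [  0.        ,   0.        ,   1.        ]]), 'position': array([ 0.33302992, -0.17838563,  0.35244225]), 'rotation': array([2.0481631 , 2.06865741, 0.31572705])}
[ 0.41708974 -0.17620251  0.19004906]
pivot [391. 364.]
grip [391. 281.]
cheek [418. 340.]
cheek2 [364. 341.]
handle [263. 388.]
b1 [569. 317.]
c1 [201. 280.]
```

View pics/w1.png

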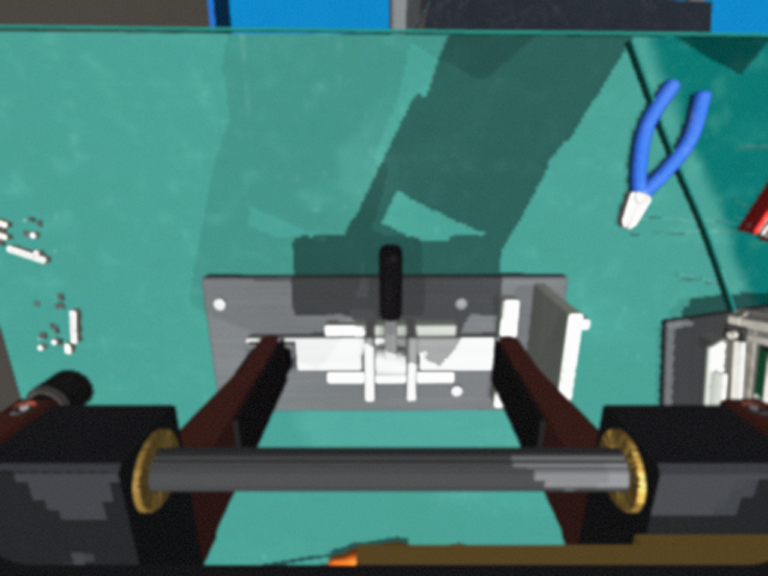

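>>> carry_out(series=[[0,0.9,0,0,0],[0,0.9,0,0,0],[0,0.9,0.0,0,0],[0,0.8,0,0,0],[1,0,0,0,0],[1,0,0,0,0],[1,0,0,0,0],[1,0,0,0,0],[1,0,0,0,0],[1,0,0,0,0]], newtons=25)

```text
t: 3.75
position: [0.4182, -0.1756, 0.0515]
tcp_rot: [-0.01, 1.569, 0.009]
wrist_force: [-0.4, -0.3, -0.5]
gripper_width: 0.0431
```

```bash
python3 - <<'E'
from h import *
plan([])
E
```

```text
t 3.75 pos [ 0.4182 -0.1756  0.0515] yaw 90.7 xax [ 0.002 -0.001 -1.   ] F [-0.4 -0.3 -0.5] w 0.0431 q [-0.42  0.48  2.1  -0.    0.56 -2.01]
```

>>> carry_out(series=[[1,0,0,0,0],[1,0,0,0,0],[1,0,0,0,0],[1,0,0,0,0],[1,0,0,0,0],[1,0,0,0,0]])

```text
t: 4.35
position: [0.4177, -0.1764, 0.0507]
tcp_rot: [-0.011, 1.571, 0.009]
wrist_force: [-2.8, -8.0, 0.6]
gripper_width: 0.016
```

```bash
python3 - <<'E'
from h import *
plan([])
# arc rows: pivot(0,39) r=.085; start 20deg; tcp rel, 5.5deg steps
a=np.radians(np.arange(20,133,7)); X=-85*np.cos(a); Z=39+85*np.sin(a)-19
print(np.c_[np.degrees(a)[1:].round(),(-np.diff(Z)/40).round(2),(np.diff(X)/40).round(2)].tolist())
E
```

```text
t 4.35 pos [ 0.4177 -0.1764  0.0507] yaw 90.72 xax [ 0.    -0.001 -1.   ] F [-2.8 -8.   0.6] w 0.016 q [-0.43  0.48  2.1  -0.    0.56 -2.01]
[[27.0, -0.24, 0.1], [34.0, -0.22, 0.13], [41.0, -0.21, 0.16], [48.0, -0.19, 0.18], [55.0, -0.16, 0.2], [62.0, -0.14, 0.22], [69.0, -0.11, 0.24], [76.0, -0.08, 0.25], [83.0, -0.05, 0.26], [90.0, -0.02, 0.26], [97.0, 0.02, 0.26], [104.0, 0.05, 0.26], [111.0, 0.08, 0.25], [118.0, 0.11, 0.24], [125.0, 0.14, 0.22], [132.0, 0.16, 0.2]]
```

>>> carry_out(series=[[1,-0.24,-0.02,0.1,0],[1,-0.22,0,0.13,0],[1,-0.21,0,0.16,0],[1,-0.19,0,0.18,0],[1,-0.16,0,0.2,0],[1,-0.14,0,0.22,0],[1,-0.11,0,0.24,0],[1,-0.08,0,0.25,0]])

```text
t: 5.15
position: [0.4749, -0.1757, 0.1041]
tcp_rot: [-0.01, 1.576, 0.01]
wrist_force: [-5.7, -6.8, -3.8]
gripper_width: 0.0158
```

>>> carry_out(series=[[1,-0.05,0,0.26,0],[1,-0.02,0,0.26,0],[1,0.02,0,0.26,0],[1,0.05,0,0.26,0],[1,0.08,0,0.25,0],[1,0.11,0,0.24,0],[1,0.14,0,0.22,0],[1,0.1,0,0.13,0],[1,0,0,0,0]])

```text
t: 6.05
position: [0.5522, -0.1742, 0.0865]
tcp_rot: [-0.01, 1.572, 0.01]
wrist_force: [-0.1, 0.2, -0.7]
gripper_width: 0.0003
```

```bash
python3 - <<'E'
from h import *
s=read_state(); plan([])
print((s['position']-hw((0,-120,39-19)))*1000)
E
```

```text
t 6.05 pos [ 0.5522 -0.1742  0.0865] yaw 90.73 xax [-0.001  0.    -1.   ] F [-0.1  0.2 -0.7] w 0.0003 q [-0.33  0.54  1.81  0.    0.79 -1.91]
[55.1558233   0.66750639 66.50740334]
```

```bash
python3 - <<'E'
from h import *
m=snap('side','s2',crop=(240,100,365,225),s=4.8)
E
```

```text
(no output)
```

View pics/s2.png

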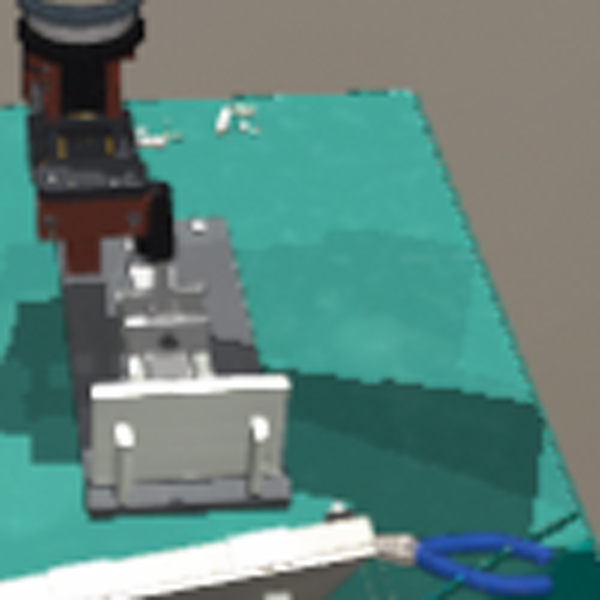

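```bash
python3 - <<'E'
from h import *
q=[hw((x,-120,z)) for x,z in ((55,185),(-45,185),(-45,90),(24,90))]
hy=90.71
plan([(*q[0],hy,1,.036),(*q[1],hy,1,.036),(*q[2],hy,1,.036),(*q[3],hy,1,.01)])
E
```

```text
t 6.1 pos [ 0.5517 -0.1742  0.0868] yaw 90.72 xax [-0.001  0.    -1.   ] F [-0.7 -0.1 -0. ] w 0.0003 q [-0.33  0.54  1.81 -0.    0.79 -1.91]
3 [[1,-0.819,0.001,0.001,np.float64(0.001)],[1,-0.819,0.001,0.001,np.float64(0.001)],[1,-0.819,0.001,0.001,np.float64(0.001)]]
3 [[1,0.001,0.0,-0.833,np.float64(-0.0)],[1,0.001,0.0,-0.833,np.float64(-0.0)],[1,0.001,0.0,-0.833,np.float64(-0.0)]]
3 [[1,0.792,0.0,0.001,np.float64(-0.0)],[1,0.792,0.0,0.001,np.float64(-0.0)],[1,0.792,0.0,0.001,np.float64(-0.0)]]
7 [[1,0.0,0.0,0.246,np.float64(-0.0)],[1,0.0,0.0,0.246,np.float64(-0.0)],[1,0.0,0.0,0.246,np.float64(-0.0)],[1,0.0,0.0,0.246,np.float64(-0.0)],[1,0.0,0.0,0.246,np.float64(-0.0)],[1,0.0,0.0,0.246,np.float64(-0.0)],[1,0.0,0.0,0.246,np.float64(-0.0)]]
```

>>> carry_out(series=[[1,-0.82,0,0,0],[1,-0.82,0,0,0],[1,-0.82,0,0,0],[1,0,0,-0.83,0],[1,0,0,-0.83,0],[1,0,0,-0.84,0],[1,0,0,0,0],[1,0.79,0,0,0],[1,0.79,0,0,0],[1,0.79,0,0,0]])

```text
t: 7.1
position: [0.4531, -0.1761, 0.0906]
tcp_rot: [-0.01, 1.569, 0.009]
wrist_force: [0.6, 0.2, 0.4]
gripper_width: 0.0004
```

>>> carry_out(series=[[1,0,0,0.3,0],[1,0,0,0.3,0],[1,0,0,0.25,0],[1,0,0,0.25,0],[1,0,0,0.2,0],[1,0,0,0.2,0],[1,0,0,0.15,0],[1,0,0,0.08,0],[1,0,0,0,0]])

```text
t: 8.0
position: [0.5174, -0.1749, 0.0912]
tcp_rot: [-0.01, 1.579, 0.011]
wrist_force: [-18.8, -2.7, 15.1]
gripper_width: 0.0001
```

```bash
python3 - <<'E'
from h import *
s=read_state(); plan([])
print((s['position']-hw((0,-120,0)))*1000)
E
```

```text
t 8.0 pos [ 0.5174 -0.1749  0.0912] yaw 90.75 xax [-0.009  0.001 -1.   ] F [-18.8  -2.7  15.1] w 0.0001 q [-0.35  0.5   1.88 -0.    0.77 -1.93]
[2.04053782e+01 2.35772644e-02 9.12388602e+01]
```

>>> carry_out(series=[[1,-0.5,0,-0.3,0],[1,-0.9,0,0,1],[1,-0.9,0,0,1],[0,-0.5,0,0,1],[0,0,0,0,1],[0,0,0,0,1],[0,0,0,0,1],[0,0,0,0,1],[0,0,0,0,1],[0,0,0,0,1]])

```text
t: 9.0
position: [0.5108, -0.1753, 0.204]
tcp_rot: [0.485, 1.513, -0.484]
wrist_force: [-0.8, 0.7, 0.0]
gripper_width: 0.0529
```

>>> carry_out(series=[[0,0,0,0,1],[0,0,0,0,1],[0,0,0,0,1],[0,0,0,0,1],[0,0,0,0,1],[0,0,0,0,1],[0,0,0,0,1],[0,0,0,0,1],[0,0,0,0,1],[0,0,0,0,1]])

```text
t: 10.0
position: [0.5108, -0.1753, 0.204]
tcp_rot: [1.021, 1.315, -1.019]
wrist_force: [-0.6, -0.0, 0.3]
gripper_width: 0.0878
```

>>> carry_out(series=[[0,0,0,0,1],[0,0,0,0,1],[0,0,0,0,1],[0,0,0,0,0.5]])

```text
t: 10.4
position: [0.5108, -0.1753, 0.204]
tcp_rot: [1.203, 1.211, -1.2]
wrist_force: [-0.2, 1.4, 0.4]
gripper_width: 0.0876
```

```bash
python3 - <<'E'
from h import *
S=camera_model('scene'); print(ray(S,(115+133/4-.4,170+312/4-.4),.077), hw((0,-215,77)))
g=hw((0,-217,0))
plan([(g[0],g[1],.20,.7,0,.036),(g[0],g[1],.042,.7,0,.036)])
m=snap('scene','sc3',crop=(100,150,260,300),s=4)
for p in ((-10,-198,77),(10,-198,77),(10,-232,77),(-10,-232,77)): print(((pix(m,hw(p))-[100,150])*4).round())
E
```

```text
[ 0.50108008 -0.2756845   0.077     ] [ 0.49817779 -0.2698688   0.077     ]
t 10.4 pos [ 0.5108 -0.1753  0.204 ] yaw 0.56 xax [ 0.003 -0.001 -1.   ] F [-0.2  1.4  0.4] w 0.0876 q [-0.35  0.32  1.84  0.    0.98 -0.36]
3 [[0,0.034,-0.113,0.804,np.float64(-0.012)],[0,0.034,-0.113,0.804,np.float64(-0.012)],[0,0.034,-0.114,0.803,np.float64(-0.012)]]
5 [[0,0.79,-0.003,-0.001,np.float64(0.0)],[0,0.79,-0.003,-0.001,np.float64(0.0)],[0,0.79,-0.003,-0.001,np.float64(0.0)],[0,0.79,-0.003,-0.001,np.float64(0.0)],[0,0.79,-0.003,-0.001,np.float64(0.0)]]
[207. 353.]
[226. 374.]
[185. 410.]
[165. 389.]
```

View pics/sc3.png

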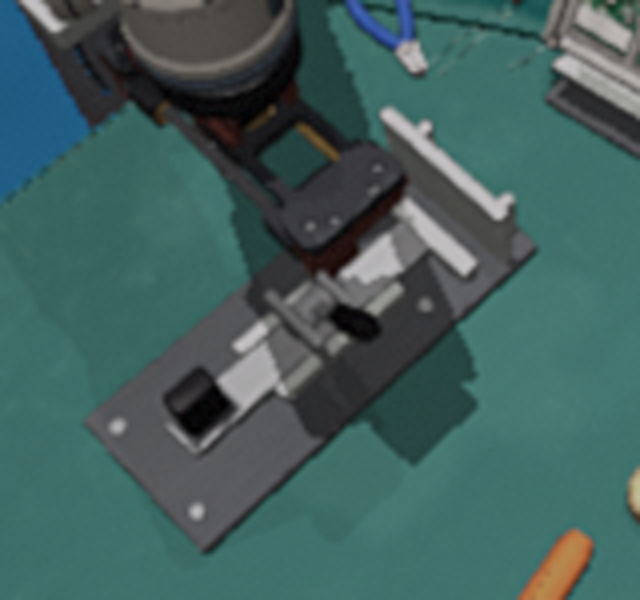

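>>> carry_out(series=[[0,0.03,-0.113,0.81,-0.03],[0,0.03,-0.113,0.81,0],[0,0.03,-0.113,0.82,0],[0,0.79,0,0,0],[0,0.79,0,0,0],[0,0.79,0,0,0],[0,0.79,0,0,0],[0,0.79,0,0,0],[1,0,0,0,0],[1,0,0,0,0]], newtons=40)

```text
t: 11.45
position: [0.4977, -0.273, 0.0419]
tcp_rot: [1.198, 1.216, -1.198]
wrist_force: [0.2, 0.6, 0.5]
gripper_width: 0.0752
```

>>> carry_out(series=[[1,0,0,0,0],[1,0,0,0,0],[1,0,0,0,0],[1,0,0,0,0],[1,0,0,0,0],[1,0,0,0,0],[1,0,0,0,0],[1,0,0,0,0],[1,0,0,0,0]])

```text
t: 12.35
position: [0.4972, -0.2728, 0.0415]
tcp_rot: [1.199, 1.216, -1.199]
wrist_force: [0.5, -0.1, 1.7]
gripper_width: 0.0192
```

>>> carry_out(series=[[1,0,0,0.2,0],[1,0,0,0.2,0],[1,0,0,0.2,0],[1,0,0,0.2,0],[1,0,0,0.2,0],[1,0,0,0.15,0],[1,0,0,0.1,0]])

```text
t: 13.05
position: [0.4976, -0.3196, 0.0413]
tcp_rot: [1.204, 1.221, -1.198]
wrist_force: [8.0, 29.5, 9.2]
gripper_width: 0.0195
```

>>> carry_out(series=[[1,0,0,-0.1,0],[0,0,0,0,0],[0,0,0,0,0],[0,0,0,0,0],[0,0,0,0,0],[0,0,0,0,0],[0,-0.9,0,0,0],[0,-0.9,0,0,0.5],[0,-0.9,0,0,1],[0,-0.9,0,0,1]])

```text
t: 14.05
position: [0.4975, -0.3187, 0.1869]
tcp_rot: [1.328, 1.128, -1.328]
wrist_force: [0.5, -0.5, -0.2]
gripper_width: 0.0865
```

```bash
sed -i 's#tr=round(t/n/4,3)#tr=float(round(t/n/4,3))#' h.py; cat >> h.py <<'E'
def rw(p):
    v=np.load('fit.npy')[1]; return np.r_[v[:2],0]+R.from_euler('z',v[2]).apply(np.array(p)/1000)
E
python3 - <<'E'
from h import *
g=rw((0,58,0)); print(g)
plan([(g[0],g[1],.23,-79.92,0,.036),(g[0],g[1],.14,-79.92,0,.036)])
E
```

```text
[0.5348475  0.17679581 0.        ]
t 14.05 pos [ 0.4975 -0.3187  0.1869] yaw -9.34 xax [-0.  0. -1.] F [ 0.5 -0.5 -0.2] w 0.0865 q [-0.59  0.42  1.73 -0.    0.99 -0.43]
18 [[0,-0.06,-0.061,-0.688,0.98],[0,-0.06,-0.107,-0.682,0.98],[0,-0.06,-0.154,-0.673,0.98],[0,-0.06,-0.199,-0.661,0.98],[0,-0.06,-0.244,-0.646,0.98],[0,-0.06,-0.288,-0.627,0.98],[0,-0.06,-0.33,-0.606,0.98],[0,-0.06,-0.371,-0.582,0.98],[0,-0.06,-0.409,-0.556,0.98],[0,-0.06,-0.446,-0.526,0.98],[0,-0.06,-0.481,-0.495,0.98],[0,-0.06,-0.514,-0.461,0.98],[0,-0.06,-0.544,-0.424,0.98],[0,-0.06,-0.572,-0.386,0.98],[0,-0.06,-0.597,-0.346,0.98],[0,-0.06,-0.619,-0.304,0.98],[0,-0.06,-0.639,-0.261,0.98],[0,-0.06,-0.655,-0.217,0.98]]
3 [[0,0.75,0.0,0.0,0.002],[0,0.75,0.0,0.0,0.002],[0,0.75,0.0,0.0,0.002]]
```

>>> carry_out(series=[[0,-0.12,-0.061,-0.688,0.98],[0,-0.12,-0.107,-0.682,0.98],[0,-0.12,-0.154,-0.673,0.98],[0,-0.12,-0.199,-0.661,0.98],[0,-0.12,-0.244,-0.646,0.98],[0,-0.12,-0.288,-0.627,0.98],[0,-0.12,-0.33,-0.606,0.98],[0,-0.12,-0.371,-0.582,0.98],[0,-0.12,-0.409,-0.556,0.98],[0,0,-0.446,-0.526,0.98]])

```text
t: 15.05
position: [0.518, -0.0425, 0.2294]
tcp_rot: [1.801, 0.681, -1.799]
wrist_force: [0.4, -0.5, -0.6]
gripper_width: 0.088
```

>>> carry_out(series=[[0,0,-0.481,-0.495,0.98],[0,0,-0.514,-0.461,0.98],[0,0,-0.544,-0.424,0.98],[0,0,-0.572,-0.386,0.98],[0,0,-0.597,-0.346,0.98],[0,0,-0.619,-0.304,0.98],[0,0,-0.639,-0.261,0.98],[0,0,-0.655,-0.217,0.98],[0,0,0,0,0]])

```text
t: 15.95
position: [0.5339, 0.1792, 0.2287]
tcp_rot: [2.128, 0.193, -2.126]
wrist_force: [0.1, -0.8, -0.1]
gripper_width: 0.0874
```

```bash
python3 - <<'E'
from h import *
g=rw((0,58,0))
plan([(g[0],g[1],.14,-79.92,0,.036)])
m=snap('wrist','w4',s=1.5)
for p in ((-100,77.5,169),(100,77.5,169),(-100,61,178.7),(100,61,178.7),(0,69,174)): print((pix(m,rw(p))*1.5).round())
E
```

```text
t 15.95 pos [0.5339 0.1792 0.2287] yaw -79.65 xax [ 0.001  0.001 -1.   ] F [ 0.1 -0.8 -0.1] w 0.0874 q [0.3  0.33 1.76 0.   1.05 1.69]
3 [[0,0.739,0.022,-0.004,0.023],[0,0.739,0.022,-0.004,0.023],[0,0.739,0.022,-0.004,0.023]]
[361. 455.]
[355. 114.]
[387. 466.]
[389. 113.]
[373. 310.]
```

View pics/w4.png

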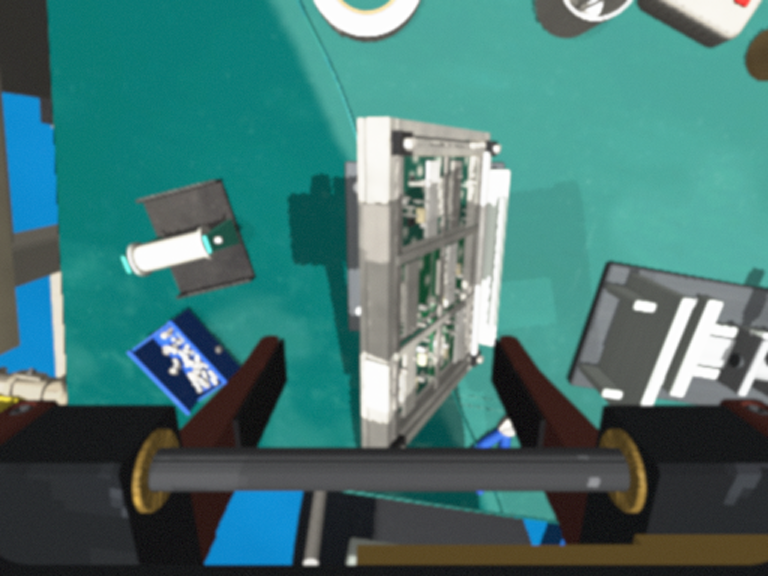

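>>> carry_out(series=[[0,0.74,0.025,0,0.06],[0,0.74,0.025,0,0],[0,0.74,0.02,0,0],[1,0,0,0,0],[1,0,0,0,0],[1,0,0,0,0],[1,0,0,0,0],[1,0,0,0,0],[1,0,0,0,0]], newtons=20)

```text
t: 16.9
position: [0.5346, 0.1743, 0.1407]
tcp_rot: [2.131, 0.187, -2.129]
wrist_force: [-0.6, 1.8, 1.6]
gripper_width: 0.0431
```

>>> carry_out(series=[[1,0,0,0,0],[1,0,0,0,0],[1,0,0,0,0],[1,0,0,0,0]])

```text
t: 17.3
position: [0.5346, 0.1742, 0.1405]
tcp_rot: [2.131, 0.187, -2.129]
wrist_force: [-1.3, -0.5, 5.4]
gripper_width: 0.0371
```

>>> carry_out(series=[[1,0,0,0,0],[1,-0.22,-0.125,0,0],[1,-0.22,-0.125,0,0],[1,-0.22,-0.125,0,0],[1,-0.22,-0.125,0,0],[1,-0.22,-0.125,0,0],[1,-0.22,-0.125,0,0]], newtons=35)

```text
t: 18.0
position: [0.5281, 0.2013, 0.1918]
tcp_rot: [2.124, 0.183, -2.13]
wrist_force: [1.1, -7.9, -4.0]
gripper_width: 0.0361
```

>>> carry_out(series=[[1,-0.25,0.15,0,0],[1,-0.25,0.25,0,0],[1,-0.25,0.3,0,0],[1,-0.25,0.3,0,0],[1,-0.25,0.3,0,0],[1,-0.25,0.3,0,0],[1,-0.25,0.3,0,0],[1,-0.25,0.2,0,0],[1,0,0,0,0]])

```text
t: 18.9
position: [0.5447, 0.1202, 0.2745]
tcp_rot: [2.134, 0.186, -2.128]
wrist_force: [-0.7, 0.2, -3.7]
gripper_width: 0.0189
```

```bash
python3 - <<'E'
from h import *
plan([])
m=snap('side','s5',crop=(180,90,380,250),s=4)
E
```

```text
t 18.9 pos [0.5447 0.1202 0.2745] yaw -80.04 xax [ 0.003  0.001 -1.   ] F [-0.7  0.2 -3.7] w 0.0189 q [0.2  0.27 1.73 0.   1.14 1.59]
```

View pics/s5.png

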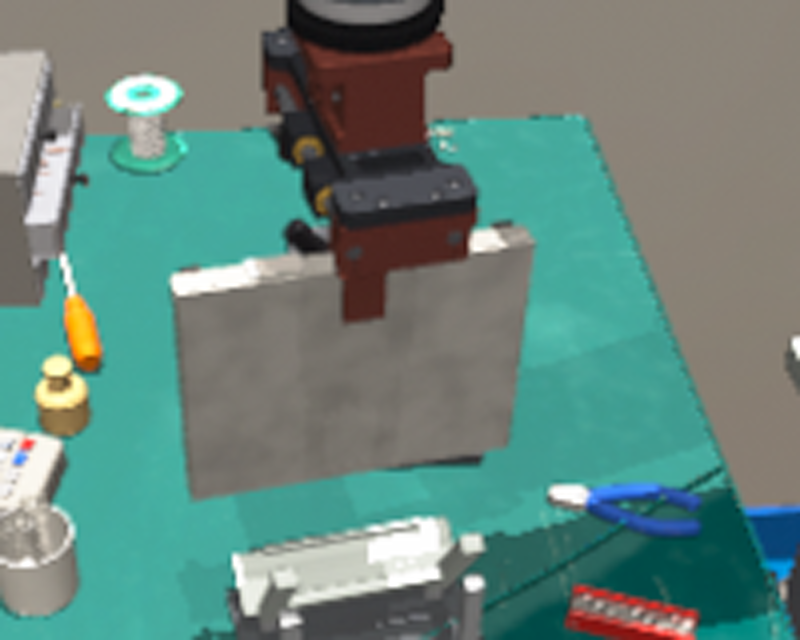

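```bash
python3 - <<'E'
from h import *
D=camera_model('side'); s=read_state(); p=s['position']; M=R.from_rotvec(s['tcp_rot']).as_matrix(); n=-M[:,1]; n[2]=0; n/=np.linalg.norm(n); o=p+n*.0095; t=np.array([-n[1],n[0],0]); print(n,t)
for u,v in ((190,497),(508,447),(176,294),(533,242),(362,318)):
    d=rot(D)@np.linalg.inv(D['camera_matrix'])@np.array([180+u/4-.375,90+v/4-.375,1]); c=np.array(D['position'])
    X=c+d*((o-c)@n)/(d@n); print((X-o)@t*1000, X[2]*1000)
w=[hw((0,-30,.0)),]
plan([(w[0][0],w[0][1],.235,-89.29,1,.03),(w[0][0],w[0][1],.135,-89.29,1,.025)])
E
```

```text
[-0.17307781  0.98490815  0.        ] [-0.98490815 -0.17307781  0.        ]
-103.54312512773434 156.56496005033748
95.96314360935045 151.7301721741352
-101.63618830959074 307.07199590942366
95.62497698121587 305.81609918789076
-0.24827340784924898 271.63774632300056
t 18.95 pos [0.5441 0.1206 0.2735] yaw -80.03 xax [ 0.002  0.001 -1.   ] F [ 0.1  0.1 -3. ] w 0.0189 q [0.2  0.27 1.73 0.   1.14 1.59]
8 [[1,0.12,0.607,0.26,0.289],[1,0.12,0.612,0.247,0.289],[1,0.12,0.617,0.235,0.289],[1,0.12,0.621,0.223,0.289],[1,0.12,0.626,0.21,0.289],[1,0.12,0.63,0.197,0.289],[1,0.12,0.633,0.185,0.289],[1,0.12,0.637,0.172,0.289]]
4 [[1,0.625,0.0,0.001,0.001],[1,0.625,0.0,0.001,0.001],[1,0.625,0.0,0.001,0.001],[1,0.625,0.0,0.001,0.001]]
```

>>> carry_out(series=[[1,0.12,0.563,0.26,0.289],[1,0.12,0.568,0.247,0.289],[1,0.12,0.573,0.235,0.289],[1,0.12,0.577,0.223,0.289],[1,0.12,0.582,0.21,0.289],[1,0.12,0.586,0.197,0.289],[1,0.12,0.589,0.185,0.289],[1,0.12,0.593,0.172,0.289],[1,0,0,0,0],[1,0,0,0,0]])

```text
t: 19.95
position: [0.4938, -0.0706, 0.2339]
tcp_rot: [2.215, 0.015, -2.216]
wrist_force: [0.4, 0.0, -3.3]
gripper_width: 0.0189
```

```bash
python3 - <<'E'
from h import *
w=hw((0,-16,0)); plan([(w[0],w[1],.137,-89.29,1,.025)])
m=snap('scene','sc6',crop=(140,110,300,260),s=4)
for p in ((-60,0,87),(60,0,87),(60,10,87),(-60,10,87)): print(((pix(m,hw(p))-[140,110])*4).round())
E
```

```text
t 19.95 pos [ 0.4938 -0.0706  0.2339] yaw -89.27 xax [-0.001  0.001 -1.   ] F [ 0.4  0.  -3.3] w 0.0189 q [-0.17  0.22  1.89  0.    1.03  1.39]
4 [[1,0.606,0.003,-0.012,0.002],[1,0.606,0.003,-0.012,0.002],[1,0.606,0.003,-0.012,0.002],[1,0.606,0.003,-0.012,0.002]]
[220. 271.]
[340. 377.]
[350. 368.]
[230. 262.]
```

View pics/sc6.png

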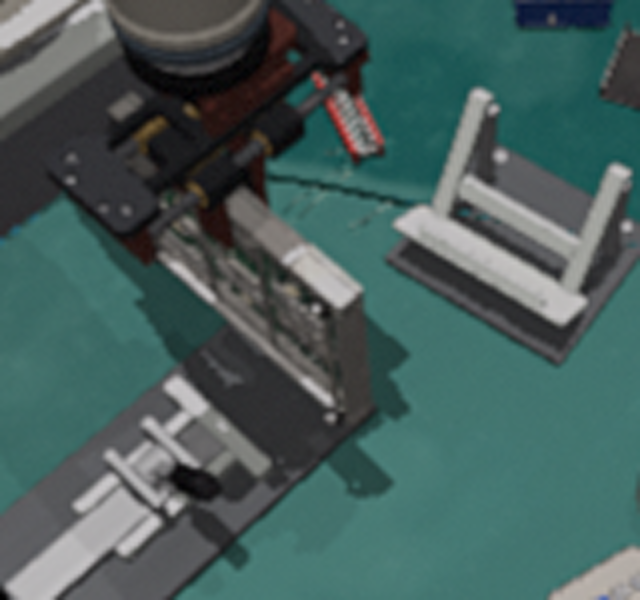

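>>> carry_out(series=[[1,0.6,0,0,0],[1,0.6,0,0,0],[1,0.6,0,0,0],[1,0.4,0,0,0],[1,0.1,0,0,0],[1,0,0,0,0]])

```text
t: 20.6
position: [0.4941, -0.07, 0.1421]
tcp_rot: [2.213, 0.017, -2.215]
wrist_force: [0.0, -0.5, -3.5]
gripper_width: 0.0183
```

>>> carry_out(series=[[1,0.1,0,0,0],[1,0.1,0,0,0],[1,0,0,0,0]])

```text
t: 20.9
position: [0.496, -0.071, 0.1363]
tcp_rot: [2.219, 0.014, -2.21]
wrist_force: [-0.6, 1.1, 7.8]
gripper_width: 0.0191
```

>>> carry_out(series=[[1,0.05,0,0,0],[1,0.05,0,0,0],[1,0,0,0,0]])

```text
t: 21.2
position: [0.497, -0.071, 0.1352]
tcp_rot: [2.222, 0.014, -2.207]
wrist_force: [-10.0, 1.9, 39.6]
gripper_width: 0.0192
```

>>> carry_out(series=[[1,-0.06,0,0,0],[1,0,-0.05,0,0],[1,0,-0.05,0,0],[1,0,0,0,0]], newtons=15)

```text
t: 21.6
position: [0.4959, -0.0678, 0.135]
tcp_rot: [2.218, 0.014, -2.208]
wrist_force: [-3.9, -4.8, 16.4]
gripper_width: 0.0195
```

>>> carry_out(series=[[1,0,-0.04,0,0],[1,0,0,0,0]])

```text
t: 21.8
position: [0.4959, -0.0662, 0.135]
tcp_rot: [2.218, 0.013, -2.208]
wrist_force: [-4.1, -5.0, 15.4]
gripper_width: 0.02
```

>>> carry_out(series=[[1,0,-0.04,0,0],[1,0,0,0,0]])

```text
t: 22.0
position: [0.4958, -0.0646, 0.1349]
tcp_rot: [2.218, 0.013, -2.208]
wrist_force: [-3.2, -4.3, 15.4]
gripper_width: 0.0199
```

>>> carry_out(series=[[0,0,0,0,0],[0,0,0,0,0],[0,0,0,0,0],[0,0,0,0,0],[0,0,0,0,0],[0,0,0,0,0],[0,-0.6,0,0,0],[0,-0.9,0,0,0],[0,-0.9,0,0,0],[0,0,0,0,0]])

```text
t: 23.0
position: [0.4968, -0.064, 0.233]
tcp_rot: [2.223, 0.014, -2.205]
wrist_force: [-0.1, 0.2, -0.4]
gripper_width: 0.0877
```

```bash
python3 - <<'E'
from h import *
w=hw((0,-302,0)); plan([(*hw((0,-30,0))[:2],.24,-89.29,1,.03),(w[0],w[1],.24,-89.29,1,.035),(w[0],w[1],.05,-89.29,1,.035)])
a=(camera('scene')[110:260,140:300,::-1]); b=camera('side')[110:240,220:320,::-1]
f=lambda i,s:cv2.resize(i,None,fx=s,fy=s,interpolation=cv2.INTER_CUBIC)
a=f(a,2.8);b=f(b,3.2); h=min(len(a),len(b)); cv2.imwrite('pics/m7.png',np.hstack([a[:h],b[:h]]))
E
```

```text
t 23.0 pos [ 0.4968 -0.064   0.233 ] yaw -89.22 xax [ 0.008 -0.001 -1.   ] F [-0.1  0.2 -0.4] w 0.0877 q [-0.15  0.22  1.9   0.    1.01  1.41]
1 [[1,-0.173,0.522,0.028,0.017]]
8 [[1,0.001,0.85,0.0,-0.0],[1,0.001,0.85,0.0,-0.0],[1,0.001,0.85,0.0,-0.0],[1,0.001,0.85,0.0,-0.0],[1,0.001,0.85,0.0,-0.0],[1,0.001,0.85,0.0,-0.0],[1,0.001,0.85,0.0,-0.0],[1,0.001,0.85,0.0,-0.0]]
6 [[1,0.792,-0.001,0.006,-0.0],[1,0.792,-0.001,0.006,-0.0],[1,0.792,-0.001,0.006,-0.0],[1,0.792,-0.001,0.006,-0.0],[1,0.792,-0.001,0.006,-0.0],[1,0.792,-0.001,0.006,-0.0]]
```

View pics/m7.png

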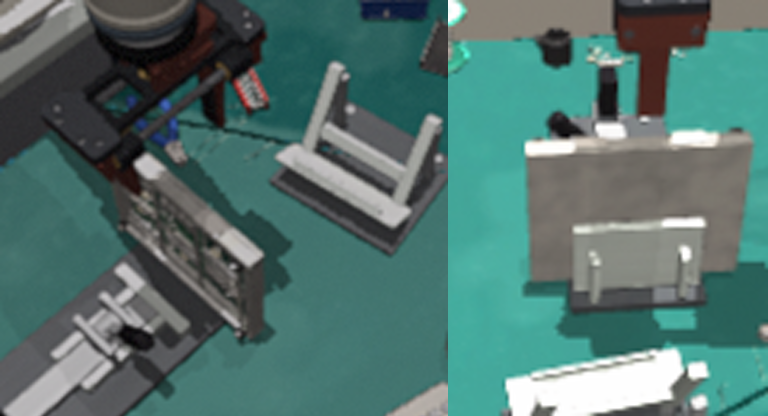

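>>> carry_out(series=[[1,-0.1,0.9,0,0],[1,0,0.93,0,0],[1,0,0.93,0,0],[1,0,0.93,0,0],[1,0,0.93,0,0],[1,0,0.93,0,0],[1,0,0.93,0,0],[1,0,0.93,0,0],[1,0,0,0,0],[1,0,0,0,0]])

```text
t: 24.1
position: [0.4969, -0.3598, 0.2305]
tcp_rot: [2.214, 0.016, -2.22]
wrist_force: [0.6, 0.9, -0.1]
gripper_width: 0.0112
```

```bash
python3 - <<'E'
from h import *
w=hw((0,-306,0)); plan([(w[0],w[1],.048,-89.29,1,.034)])
E
```

```text
t 24.1 pos [ 0.4969 -0.3598  0.2305] yaw -89.32 xax [-0.003  0.002 -1.   ] F [ 0.6  0.9 -0.1] w 0.0112 q [-0.65  0.4   1.65  0.    1.1   0.91]
6 [[1,0.76,0.007,-0.012,-0.001],[1,0.76,0.007,-0.012,-0.001],[1,0.76,0.007,-0.012,-0.001],[1,0.76,0.007,-0.012,-0.001],[1,0.76,0.007,-0.012,-0.001],[1,0.76,0.007,-0.012,-0.001]]
```

>>> carry_out(series=[[1,0.7,0,-0.01,0],[1,0.77,0,-0.01,0],[1,0.77,0,-0.01,0],[1,0.77,0,-0.01,0],[1,0.77,0,-0.01,0],[1,0.77,0,-0.01,0],[1,0,0,0,0]])

```text
t: 24.8
position: [0.4974, -0.3561, 0.0462]
tcp_rot: [2.209, 0.023, -2.225]
wrist_force: [-0.0, 0.1, -0.3]
gripper_width: 0.0004
```

>>> carry_out(series=[[1,0,-0.15,0,0],[1,0,-0.15,0,0],[1,0,-0.15,0,0],[1,0,-0.15,0,0],[1,0,-0.15,0,0],[1,0,-0.1,0,0],[1,0,-0.1,0,0],[1,0,0,0,0]])

```text
t: 25.6
position: [0.4997, -0.3212, 0.0506]
tcp_rot: [2.214, 0.016, -2.215]
wrist_force: [-0.6, -1.2, -0.1]
gripper_width: 0.0002
```

>>> carry_out(series=[[1,0,-0.1,0,0],[1,0,-0.1,0,0],[1,0,-0.05,0,0],[1,0,0,0,0]])

```text
t: 26.0
position: [0.4995, -0.3115, 0.0505]
tcp_rot: [2.214, 0.016, -2.215]
wrist_force: [-0.6, -0.7, 1.1]
gripper_width: 0.0006
```

>>> carry_out(series=[[1,0,-0.05,0,0],[1,0,-0.05,0,0],[1,0,0,0,0]])

```text
t: 26.3
position: [0.4995, -0.3078, 0.0506]
tcp_rot: [2.214, 0.015, -2.215]
wrist_force: [-0.0, -4.0, -0.2]
gripper_width: 0.0004
```

>>> carry_out(series=[[1,0,-0.1,0,0],[1,0,-0.05,0,0],[1,0,-0.05,0,0],[1,0,0,0,0]])

```text
t: 26.7
position: [0.4997, -0.3059, 0.0508]
tcp_rot: [2.212, 0.007, -2.207]
wrist_force: [-7.8, -33.2, -9.1]
gripper_width: 0.0006
```

>>> carry_out(series=[[1,0,-0.05,0,0],[1,0,-0.05,0,0],[1,0,0,0,0]])

```text
t: 27.0
position: [0.4999, -0.3058, 0.0509]
tcp_rot: [2.21, 0.002, -2.202]
wrist_force: [-11.2, -52.8, -16.9]
gripper_width: 0.0002
```

>>> carry_out(series=[[1,0,0.2,0,0],[1,0,0.3,0,0],[1,-0.9,0,0,0],[1,-0.9,0,0,0],[1,-0.9,0,0,0],[1,-0.9,0,0,0],[1,0,0,0,0]])

```text
t: 27.7
position: [0.5024, -0.3169, 0.1997]
tcp_rot: [2.22, 0.011, -2.205]
wrist_force: [0.6, 0.2, 0.0]
gripper_width: 0.0007
```

```bash
python3 - <<'E'
from h import *
w=hw((108,-126,0)); plan([(w[0],w[1],.20,-89.29,1,.034),(w[0],w[1],.10,-89.29,1,.034)])
th=np.radians(np.arange(90,12,-7.5)); r=80
c=[(20,100)]+[(r*-np.cos(t)+(10+10*np.sin(t))*np.sin(t),39+r*np.sin(t)+(10+10*np.sin(t))*np.cos(t)) for t in th]
c=np.array(c); print(c.round(1).tolist()); d=np.diff(c,axis=0)/40; print([[1,round(-b,2),0,round(-a,2),0] for a,b in d])
E
```

```text
t 27.7 pos [ 0.5024 -0.3169  0.1997] yaw -89.19 xax [ 0.007 -0.004 -1.   ] F [0.6 0.2 0. ] w 0.0007 q [-0.58  0.4   1.72  0.    1.01  0.97]
6 [[1,0.0,-0.566,-0.436,0.004],[1,0.0,-0.566,-0.436,0.004],[1,0.0,-0.566,-0.435,0.004],[1,0.0,-0.567,-0.435,0.004],[1,0.0,-0.567,-0.435,0.004],[1,0.0,-0.567,-0.435,0.004]]
3 [[1,0.833,-0.003,0.006,-0.0],[1,0.833,-0.003,0.006,-0.0],[1,0.833,-0.003,0.006,-0.0]]
[[20.0, 100.0], [20.0, 119.0], [9.3, 120.9], [-1.7, 121.4], [-12.8, 120.3], [-23.8, 117.6], [-34.5, 113.4], [-44.5, 107.6], [-53.7, 100.5], [-61.8, 92.0], [-68.6, 82.4], [-74.0, 71.9]]
[[1, np.float64(-0.48), 0, np.float64(0.0), 0], [1, np.float64(-0.05), 0, np.float64(0.27), 0], [1, np.float64(-0.01), 0, np.float64(0.28), 0], [1, np.float64(0.03), 0, np.float64(0.28), 0], [1, np.float64(0.07), 0, np.float64(0.27), 0], [1, np.float64(0.11), 0, np.float64(0.27), 0], [1, np.float64(0.14), 0, np.float64(0.25), 0], [1, np.float64(0.18), 0, np.float64(0.23), 0], [1, np.float64(0.21), 0, np.float64(0.2), 0], [1, np.float64(0.24), 0, np.float64(0.17), 0], [1, np.float64(0.26), 0, np.float64(0.13), 0]]
```

>>> carry_out(series=[[1,0,-0.566,-0.435,0],[1,0,-0.566,-0.435,0],[1,0,-0.566,-0.435,0],[1,0,-0.566,-0.435,0],[1,0,-0.566,-0.435,0],[1,0,-0.566,-0.435,0],[1,0.83,0,0,0],[1,0.83,0,0,0],[1,0.83,0,0,0],[1,0,0,0,0]])

```text
t: 28.7
position: [0.5983, -0.1767, 0.0897]
tcp_rot: [2.205, 0.02, -2.227]
wrist_force: [-0.7, 0.0, 0.0]
gripper_width: 0.0006
```

>>> carry_out(series=[[1,0,0,0.3,0],[1,0,0,0.3,0],[1,0,0,0.3,0],[1,0,0,0.3,0],[1,0,0,0.3,0],[1,0,0,0.3,0],[1,0,0,0.3,0],[1,0,0,0,0]])

```text
t: 29.5
position: [0.5158, -0.1796, 0.0949]
tcp_rot: [2.213, 0.015, -2.218]
wrist_force: [-0.3, -0.5, -0.5]
gripper_width: 0.0005
```

```bash
python3 - <<'E'
from h import *
s=read_state(); plan([])
print((s['position']-hw((0,-120,0)))*1000)
E
```

```text
t 29.5 pos [ 0.5158 -0.1796  0.0949] yaw -89.26 xax [-0.002  0.001 -1.   ] F [-0.3 -0.5 -0.5] w 0.0005 q [-0.36  0.49  1.88 -0.    0.77  1.2 ]
[18.82205233 -4.70886558 94.92539831]
```

>>> carry_out(series=[[1,-0.6,0,0,0],[1,-0.05,0,0.24,0],[1,-0.01,0,0.28,0],[1,0.03,0,0.28,0],[1,0.07,0,0.27,0],[1,0.11,0,0.27,0],[1,0.14,0,0.25,0],[1,0.18,0,0.23,0],[1,0.21,0,0.2,0]])

```text
t: 30.4
position: [0.4392, -0.1814, 0.0923]
tcp_rot: [2.22, 0.013, -2.209]
wrist_force: [10.3, 3.0, 4.8]
gripper_width: 0.0006
```

>>> carry_out(series=[[1,0.2,0,0.12,0],[1,0.05,0,0,0],[1,0,0,0,0]])

```text
t: 30.7
position: [0.432, -0.181, 0.0814]
tcp_rot: [2.214, 0.015, -2.216]
wrist_force: [2.4, -1.7, 1.4]
gripper_width: 0.0004
```

```bash
python3 - <<'E'
from h import *
s=read_state(); plan([])
print((s['position']-hw((0,-120,0)))*1000)
E
```

```text
t 30.7 pos [ 0.432  -0.181   0.0814] yaw -89.23 xax [-0.001  0.    -1.   ] F [ 2.4 -1.7  1.4] w 0.0004 q [-0.42  0.43  2.06 -0.    0.65  1.14]
[-65.0162256   -6.17319034  81.43021803]
```

>>> carry_out(series=[[1,0.1,0,0.05,0],[1,0.1,0,0.05,0],[1,0,0,0,0]])

```text
t: 31.0
position: [0.4297, -0.1814, 0.0759]
tcp_rot: [2.217, 0.014, -2.212]
wrist_force: [-1.9, 2.0, 33.7]
gripper_width: 0.0002
```

>>> carry_out(series=[[1,0.06,0,0,0],[1,0.06,0,0,0],[1,0,0,0,0]])

```text
t: 31.3
position: [0.4297, -0.1815, 0.0744]
tcp_rot: [2.216, 0.014, -2.212]
wrist_force: [-14.6, 7.0, 84.0]
gripper_width: 0.0006
```

>>> carry_out(series=[[1,-0.4,0,0,0],[1,-0.9,0,0,0],[1,-0.9,0,0,0],[1,-0.9,0,0,0],[1,-0.9,0,0,0],[1,0,0.8,0,0],[1,0,0.8,0,0],[1,0,0.8,0,0],[1,0,0,0,0],[1,0,0,0,0]])

```text
t: 32.3
position: [0.4286, -0.2766, 0.228]
tcp_rot: [2.214, 0.016, -2.219]
wrist_force: [-0.8, -0.2, 0.2]
gripper_width: 0.0004
```

```bash
python3 - <<'E'
from h import *
plan([])
a=(camera('scene')[140:290,110:270,::-1]); b=camera('side')[110:240,220:330,::-1]
f=lambda i,s:cv2.resize(i,None,fx=s,fy=s,interpolation=cv2.INTER_CUBIC)
a=f(a,2.8);b=f(b,3.2); h=min(len(a),len(b)); cv2.imwrite('pics/m8.png',np.hstack([a[:h],b[:h]]))
m=camera_model('scene')
q=lambda p:((pix(m,hw(p))-[110,140])*2.8).round().tolist()
print('lever0 grip end',q((-107,-120,78)),'handle j=.009 corners',[q(p) for p in ((-10,-207,77),(10,-207,77),(10,-241,77),(-10,-241,77))],'pallet top',[q(p) for p in ((-100,-19,167),(100,-19,167),(100,0,167),(-100,0,167))],'bottom',q((100,-19,12)))
m=camera_model('side'); q=lambda p:((pix(m,hw(p))-[220,110])*3.2+[448,0]).round().tolist()
print('side pallet top',[q(p) for p in ((100,0,167),(-100,0,167))],'back upper',[q(p) for p in ((60,10,87),(-60,10,87))],'lever',q((-107,-120,78)))
E
```

```text
t 32.3 pos [ 0.4286 -0.2766  0.228 ] yaw -89.31 xax [-0.003  0.002 -1.   ] F [-0.8 -0.2  0.2] w 0.0004 q [-0.6   0.25  1.87  0.    1.02  0.96]
lever0 grip end [116.0, 157.0] handle j=.009 corners [[109.0, 282.0], [123.0, 296.0], [93.0, 322.0], [80.0, 307.0]] pallet top [[184.0, 49.0], [333.0, 181.0], [348.0, 167.0], [199.0, 37.0]] bottom [340.0, 251.0]
side pallet top [[525.0, 155.0], [754.0, 144.0]] back upper [[572.0, 231.0], [703.0, 224.0]] lever [728.0, 145.0]
```

View pics/m8.png

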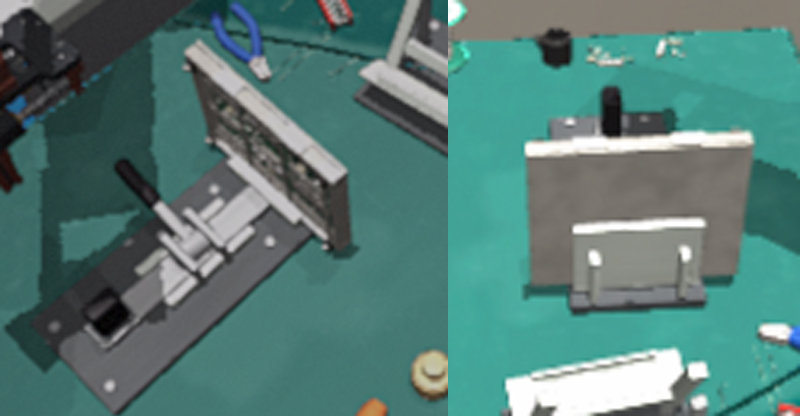

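```bash
python3 -c "
from rig import *
print(finish_job())"
```

```text
the job is handed in; nothing more can be done
None
```

I clamped the pallet upright in the holder and handed the job in at about 32 s of the 72 s allowed. `finish_job` gives no verdict, so the result rests on my own checks.

**What I did**
- **Freeing the jaw:** I flipped the lever to its far stop. The grip slipped off near upright, so I finished that swing by pushing with closed fingers until it hit the stop at about 24 N.
- **Opening the jaw:** I pulled it back 47 mm to its stop, where the force reached about 30 N.
- **Placing the pallet:** I gripped the pallet on the rest and lifted it up the slope. The pads squared it to vertical in the air, with the opening reading 18.9 mm. I then stood it in the slot next to the backrest.
- **Clamping:** I pushed the jaw home to about 53 N and pressed the lever back to its stop at 84 N, under the 120 N wrist limit.

**Last checks**
- **Final picture:** It shows the pallet upright and centred against the backrest with the jaw against it, and the lever back in its locked position. The lever tip, jaw handle and pallet corners lie within about 2–3 image pixels of where they should be.
- **Robot:** It was clear of everything, with about 0 N at the wrist.
- **Bystanders:** The tool never touched the weight, tub or bin in any step I saw. I did not measure their positions at the end.
- **Not measured directly:** The jaw value (about 9 mm) and the gap behind the pallet (near zero) come from arm positions and contact forces. My position fit is good to about 2 mm.

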